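# Lids back on the screw tins

### The arm

A 7-joint arm with a two-finger parallel gripper is mounted at the origin on the work surface. World frame = base frame: x ahead of the robot, y to its left, z up, the work surface at z = 0. Lengths are in m, angles in rad, forces in N, time in s.
With the tool pointing down it reaches from about 0.35 to 0.9 m from the base axis. Payload 8.1 kg.
Tool frame: the origin (TCP) lies at the very end of the fingers, on their centre line; the grasp point (between the pads) lies 19 mm behind it; z points along the fingers, y is the line along which they close (so a half turn about z gives the same grasp; the last joint's range is limited). The gripper opens to 92 mm and grips with 3 to 60 N. Pads are 19 mm wide; open, the fingers measure 130 mm over their backs; the gripper's body (75 mm by 190 mm) begins 47 mm behind the grasp point.
Start: joints at [1.234, 0.434, 0.025, 1.573, -0.012, 1.134, -0.075], TCP at [0.145, -0.608, 0.227] pointing down, gripper open.
Joint ranges: [-2.62, 2.62], [-0.44, 2.09], [-1.27, 1.32], [0.08, 2.57], [-1.32, 4.46], [0.12, 2], [-2.74, 2.74]. Speed limits (rad/s): [2.22, 2.22, 3.01, 3.01, 3.14, 3.14, 3.14].

### API

Orientations are given as a rotation vector (axis times angle).
In Python, from cell import arm gives the robot as it stands.
- The arm moves only by the shell command python3 -m pendant 'ROWS' [FORCE]. ROWS is a JSON object of lists of equal length, an entry for each row: "slide": the shift along the tool's x, y, z in units of 0.3 m (1.0 is 0.3 m), a list of three; "dr": the turn, a rotation vector about the tool's x, y, z in units of 0.12 rad (1.0 is 0.12 rad), a list of three; "claw": the opening, from 0 (shut) to 1 (fully open). In form: {"slide": [[tx, ty, tz], ...], "dr": [[ax, ay, az], ...], "claw": [claw, ...]}. A call has 1 to 10 rows; each row shifts and turns the commanded pose from where the row before left it, along the tool's axes as they then stand; what a row does not reach is not made up. A row lasts 1/10 s, in which the tool goes at most 50 mm and 8.59 degrees, less where a joint would pass 70% of its speed; a pose out of reach is approached as far as the arm can. A call with a number of a shift or a turn outside -1 to 1 is refused whole. A call with a gripper value outside its range is refused whole. The fingers move at their own pace and stop on an object; FORCE is the grip in N (left out, the last holds). Time passes only in rows, so rows that do not move let the fingers close. It gives the time, the measured TCP pose, the force, the opening and the grip force at its end, in the units of the state.
- arm.observe(): the state, without advancing time (a new reading comes with each control period).
- arm.get_image(name): name is "side" or "top"; returns the picture (420x560x3 uint8, red, green, blue); there is no depth.
- arm.calibration(name): a dict with "K" (3x3 intrinsics, pixels), "dist" ([k1, k2, p1, p2, k3] as OpenCV has them; the pictures are not rectified), "xyz" and "orientation" of the camera in the world. Camera axes: x right, y up, looking along -z (the intrinsics and any distortion apply to the point x, -y, -z); pixel columns grow to the right and rows downward; lengths in m; the calibration is good to about 2 mm. A picture is of the moment at which its call begins. calibration takes no time and is no camera call.
- arm.sign_off(): hands the job in; it is judged then, once.
The state is a dict: "clock": time; "joints": joint angles; "dq": joint speeds; "joint_efforts": joint torques, N m; "position": TCP position; "ee_rot": TCP orientation; "force": force on the tool from outside, world axes, zero at the start; "ft_torque": the same for the moment, N m; "width": opening from 0.0 (shut) to 1.0 (fully open); "gripper_force": force on a finger pad.
Only numpy, scipy, OpenCV 4.12 (cv2) and the standard library are available. Lean on these libraries where they do the work, as an engineer would, in place of code of your own. Each camera call takes 0.05 s, during which the arm holds its last target. There are 200 camera calls.

### The job

The lids of the four open screw tins are piled up on the bench. Take the pile apart from the top and close every tin with its own lid (oblong, round, square and small round), each pushed or set fully home so that it sits level on the tin's shoulder all round. Leave the tins standing where they are, and do not knock over a tin or the glue bottle.

Things in the scene. Friction and masses are not known exactly. Their poses are not given: they have to be found in the camera images.
- oblong_lid: Bare metal slip lid, oblong, 96 mm along its x, 68 mm along its y, 18 mm high. Flat top 3 mm thick, hollow below: skirt 2.5 mm thick, inside 91 x 63 mm, 15 mm deep. Open side down. Lowest of the pile; on it lie the round, then square, then small lid, each a little turned and up to 4 mm off centre. Origin: centre of its underside, z up.
- round_lid: Bare metal slip lid, round, 66 mm diameter, 18 mm high. Flat top 3 mm thick, hollow below: skirt 2.5 mm thick, inside diameter 61 mm, 15 mm deep. Open side down. Second from below in the pile. Origin: centre of its underside, z up.
- square_lid: Bare metal slip lid, square, 50 x 50 mm, sides along its x and y, 18 mm high. Flat top 3 mm thick, hollow below: skirt 2.5 mm thick, inside 45 x 45 mm, 15 mm deep. Open side down. Third from below in the pile. Origin: centre of its underside, z up.
- small_lid: Bare metal slip lid, small round, 38 mm diameter, 18 mm high. Flat top 3 mm thick, hollow below: skirt 2.5 mm thick, inside diameter 33 mm, 15 mm deep. Open side down. Top of the pile. Origin: centre of its underside, z up.
- oblong_tin: Open metal tin with screws, loose, oblong, 96 mm along its x, 68 mm along its y, up to a flat shoulder 40 mm above its underside, then an open neck 11 mm high, tapering from 85 x 57 mm at its foot to 77 x 49 mm at its rim. The closed lid's skirt stands on the shoulder (lid's underside 40 mm above the tin's, sides flush, play 3 mm each way). About 0.45 kg. Origin: centre of its underside, z up.
- round_tin: Open metal tin with screws, loose, round, 66 mm diameter, up to a flat shoulder 46 mm above its underside, then an open neck 11 mm high, tapering from diameter 55 mm at its foot to 47 mm at its rim. The closed lid's skirt stands on the shoulder (lid's underside 46 mm above the tin's, sides flush, play 3 mm each way). About 0.38 kg. Origin: centre of its underside, z up.
- square_tin: Open metal tin with screws, loose, square, 50 x 50 mm, sides along its x and y, up to a flat shoulder 42 mm above its underside, then an open neck 11 mm high, tapering from 39 x 39 mm at its foot to 31 x 31 mm at its rim. The closed lid's skirt stands on the shoulder (lid's underside 42 mm above the tin's, sides flush, play 3 mm each way). About 0.28 kg. Origin: centre of its underside, z up.
- small_tin: Open metal tin with screws, loose, small round, 38 mm diameter, up to a flat shoulder 34 mm above its underside, then an open neck 11 mm high, tapering from diameter 27 mm at its foot to 19 mm at its rim. The closed lid's skirt stands on the shoulder (lid's underside 34 mm above the tin's, sides flush, play 3 mm each way). About 0.14 kg. Origin: centre of its underside, z up.
- glue_bottle: White glue bottle with a red cap standing at the left front of the bench, 52 mm diameter, 150 mm tall; stays where it is. Origin: centre of its underside; z up.
Things that resemble listed ones, but are neither listed nor needed, are in the scene too. What is shaped like the small_tin but blue is not meant.

How it is judged:
At the end, for the whole second after the job is handed in: Each lid sits on the tin of its own shape and size: centred within 8 mm, level within about 4.5 degrees, its lower edge at the shoulder's height within 3 mm; every tin stands upright within 30 mm of where it stood, and lids and tins are at rest (z of oblong_lid in the frame of oblong_tin between 0.037 and 0.043 m and horizontal distance between oblong_lid and oblong_tin below 0.008 m and angle between each of oblong_lid, oblong_tin, round_lid, round_tin, square_lid, square_tin, small_lid, small_tin's own z axis and vertical below 0.08 rad and linear speed of each of oblong_lid, oblong_tin, round_lid, round_tin, square_lid, square_tin, small_lid, small_tin below 0.02 m/s and distance of each of oblong_tin, round_tin, square_tin, small_tin from where it was at the start of the episode below 0.03 m and z of round_lid in the frame of round_tin between 0.043 and 0.049 m and horizontal distance between round_lid and round_tin below 0.008 m and z of square_lid in the frame of square_tin between 0.039 and 0.045 m and horizontal distance between square_lid and square_tin below 0.008 m and z of small_lid in the frame of small_tin between 0.031 and 0.037 m and horizontal distance between small_lid and small_tin below 0.008 m); the robot touches nothing.
It fails at once if the oblong tin is knocked over (angle between oblong_tin's own z axis and vertical above 0.5 rad).
It fails at once if the round tin is knocked over (angle between round_tin's own z axis and vertical above 0.5 rad).
It fails at once if the square tin is knocked over (angle between square_tin's own z axis and vertical above 0.5 rad).
It fails at once if the small tin is knocked over (angle between small_tin's own z axis and vertical above 0.5 rad).
It fails at once if the glue bottle is knocked over (angle between glue_bottle's own z axis and vertical above 0.5 rad).
It also fails if it takes over 112 s, if anything falls off the work surface, if the arm or the gripper's body presses on something with over 40 N, if the wrist force passes 120 N, or if a joint passes its speed limit or range.

## Working session

There is one attempt and no reset: what is moved stays moved. The work goes in short steps, Python scripts to look and compute and a shell command to move; the robot and the scene stay as the last step left them, time stands still between calls to the robot, and variables do not carry over. Pictures are saved under pics/ and viewed, at most 14 in all, crops included, and the job is handed in when it is done.

```bash
mkdir -p pics; ls
python3 - <<'E'
from cell import arm
import cv2
for n in("top","side"):
    c=arm.calibration(n); print(n,c)
    cv2.imwrite(f"pics/{n}0.png",arm.get_image(n)[:,:,::-1])
print(arm.observe())
E
```

```text
pics
top {'K': array([[454.9066578 ,   0.        , 267.2777922 ],
       [  0.        , 454.9066578 , 205.02330589],
       [  0.        ,   0.        ,   1.        ]]), 'dist': array([-0.05539122,  0.        ,  0.        ,  0.        ,  0.        ]), 'xyz': array([0.40964025, 0.00445178, 0.98610534]), 'orientation': array([ 0.10025774, -0.102089  , -1.57505903])}
side {'K': array([[406.48356337,   0.        , 290.95132007],
       [  0.        , 406.48356337, 206.59472356],
       [  0.        ,   0.        ,   1.        ]]), 'dist': array([-0.036631,  0.      ,  0.      ,  0.      ,  0.      ]), 'xyz': array([ 0.14148949, -0.43754091,  0.73923006]), 'orientation': array([ 0.71133389, -0.25167761, -0.68494341])}
{'clock': 0.1, 'joints': array([ 1.23436068,  0.43512514,  0.02500866,  1.57401244, -0.01160604,
        1.13399462, -0.07507998]), 'dq': array([ 1.01522009e-03, -9.68193148e-04,  2.61026456e-03,  2.82675468e-06,
        1.50884000e-03,  5.99979504e-04,  2.62684161e-04]), 'joint_efforts': array([ 2.67734205e-03, -6.69129395e+01,  9.87989344e-01, -3.15146148e+01,
       -6.03909628e-02,  3.73388745e-02,  2.93358016e-05]), 'position': array([ 0.14464289, -0.60756012,  0.22603891]), 'ee_rot': array([-3.11880690e+00, -3.66182279e-01,  4.65958068e-04]), 'force': array([-0.73753894,  0.26265494, -0.18335587]), 'ft_torque': array([-0.01937801,  0.02914252,  0.00275457]), 'gripper_force': 0.0, 'width': 0.9977140785057155}
```

View pics/top0.png

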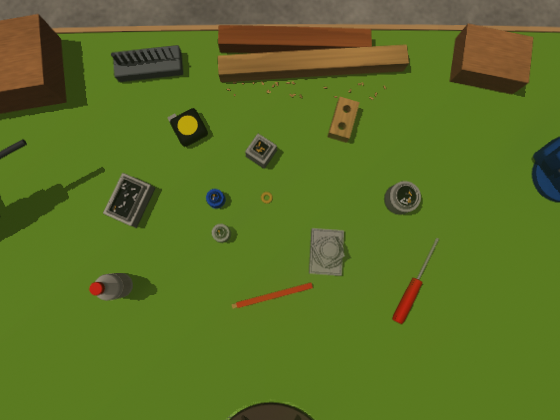

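View pics/side0.png

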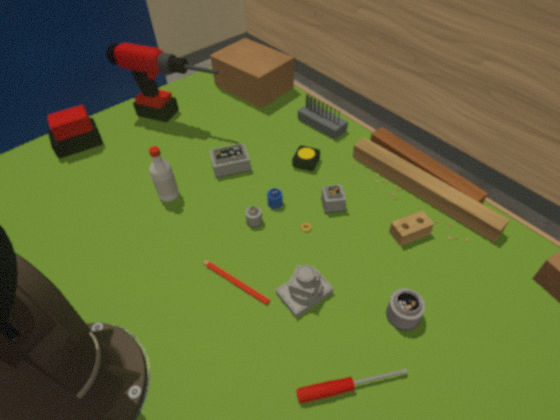

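```bash
cat > h.py <<'E'
import numpy as np,cv2
from scipy.spatial.transform import Rotation as R
from cell import arm
C={n:arm.calibration(n) for n in("top","side")}
F=np.diag([1.,-1,-1])
def proj(n,P):
    c=C[n]; Rw=F@R.from_rotvec(c["orientation"]).as_matrix().T
    return cv2.projectPoints(np.atleast_2d(np.asarray(P,float)),cv2.Rodrigues(Rw)[0],-Rw@c["xyz"],c["K"],c["dist"])[0][:,0]
def ray(n,uv,z):
    c=C[n]; p=cv2.undistortPoints(np.array([[uv]],float),c["K"],c["dist"])[0,0]
    d=R.from_rotvec(c["orientation"]).as_matrix()@F@[p[0],p[1],1]
    return c["xyz"]+d*(z-c["xyz"][2])/d[2]
def outline(a,b,rnd,x,y,yaw,z):
    if rnd: t=np.linspace(0,2*np.pi,40,endpoint=False);p=np.c_[np.cos(t),np.sin(t)]*a/2
    else: p=np.array([[a,b],[-a,b],[-a,-b],[a,-b]])/2
    c,s=np.cos(yaw),np.sin(yaw); p=p@[[c,s],[-s,c]]
    return np.c_[p+[x,y],np.full(len(p),z)]
SH={"oblong":(.096,.068,0,.040,.085,.057,.077,.049),"round":(.066,.066,1,.046,.055,.055,.047,.047),"square":(.05,.05,0,.042,.039,.039,.031,.031),"small":(.038,.038,1,.034,.027,.027,.019,.019)}
E
python3 - <<'E'
from h import *
t=cv2.imread("pics/top0.png");s=cv2.imread("pics/side0.png")
def cr(im,u,v): return cv2.resize(im[v-28:v+28,u-28:u+28],(260,260),interpolation=cv2.INTER_CUBIC)
cv2.imwrite("pics/m0.png",np.vstack([np.hstack([cr(t,128,199),cr(t,218,215),cr(t,262,151)]),np.hstack([cr(t,404,197),cr(t,328,252),cr(s,305,288)])]))
for k,uv,z in[("oblong",(130,198),.05),("round",(405,196),.05),("square",(262,150),.05),("small",(221,233),.04),("blue",(216,198),.04),("pile",(328,252),.072),("glue",(96,289),.15)]:print(k,ray("top",uv,z).round(3))
for k,uv,z in[("oblong",(230,155),.05),("small",(254,212),.04),("round",(406,300),.05)]:print(k,ray("side",uv,z).round(3))
E
```

```text
oblong [0.547 0.29  0.05 ]
round [ 0.548 -0.285  0.05 ]
square [0.648 0.013 0.05 ]
small [0.474 0.1   0.04 ]
blue [0.548 0.111 0.04 ]
pile [ 0.432 -0.118  0.072]
glue [0.365 0.317 0.15 ]
oblong [0.546 0.286 0.05 ]
small [0.477 0.094 0.04 ]
round [ 0.552 -0.283  0.05 ]
```

View pics/m0.png

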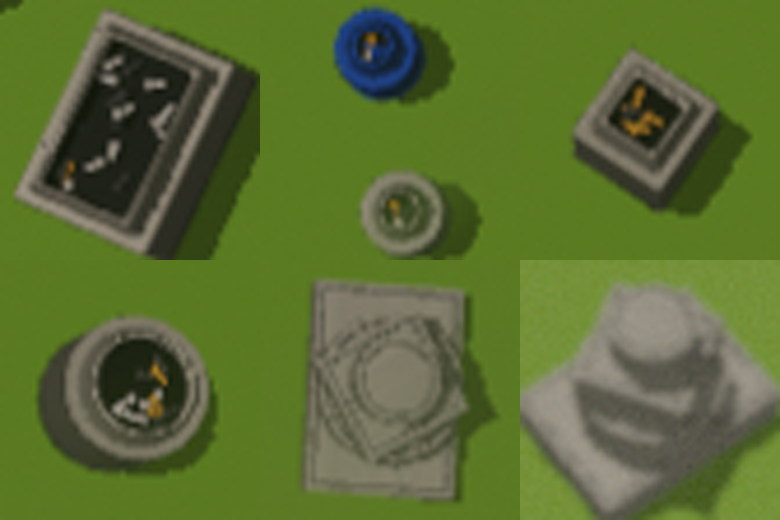

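The mosaic shows the small-tin candidates: the blue one at (216,198) and the bare grey one at (221,233). The grey one fits the description. The pile at (328,252) has its lids stacked as described. Next I fit the poses.

```bash
cat >> h.py <<'E'
from scipy.optimize import minimize
def mask(im):
    h=cv2.cvtColor(im,cv2.COLOR_BGR2HSV).astype(int); return ~((h[...,0]>30)&(h[...,0]<55)&(h[...,1]>120))
S=8
def fit(ims,solids,x0,half=32,step=.006):
    """solids(p)-> list of point sets (convex); silhouette fit of params in all ims"""
    M={}
    for n in ims:
        u,v=proj(n,np.vstack(solids(x0))).mean(0).round().astype(int)
        u=min(max(u,half),559-half); v=min(max(v,half),419-half)
        m=mask(ims[n])[v-half:v+half,u-half:u+half].astype(np.uint8)
        k,l=cv2.connectedComponents(m); m=(l==l[half,half]).astype(np.uint8)
        m=cv2.morphologyEx(m,cv2.MORPH_CLOSE,np.ones((5,5)))
        M[n]=(u-half,v-half,cv2.resize(m*255,None,fx=4,fy=4,interpolation=cv2.INTER_LINEAR)>127)
    def cost(p):
        t=0
        for n,(u,v,m) in M.items():
            r=np.zeros(m.shape,np.uint8)
            for P in solids(p):
                h=cv2.convexHull((((proj(n,P)-[u,v]+.5)*4-.5)*16).astype(np.int32)); cv2.fillConvexPoly(r,h,1,shift=4)
            t+=(r.astype(bool)^m).sum()/m.sum()
        return t
    sx=np.vstack([x0]+[np.array(x0)+np.eye(len(x0))[i]*(step if i<2 else .25) for i in range(len(x0))])
    r=minimize(cost,x0,method="Nelder-Mead",options=dict(initial_simplex=sx,xatol=1e-4,fatol=1e-5,maxiter=400))
    return r.x,r.fun
def tin(k):
    a,b,c,H,f,g,d,e=SH[k]
    return lambda p:[np.vstack([outline(a,b,c,*p[:2],p[2] if len(p)>2 else 0,z) for z in(0,H)]),np.vstack([outline(f,g,c,*p[:2],p[2] if len(p)>2 else 0,H),outline(d,e,c,*p[:2],p[2] if len(p)>2 else 0,H+.011)])]
def draw(im,n,P,col=(0,0,255)):cv2.polylines(im,[(proj(n,P)*16).round().astype(np.int32)],True,col,1,cv2.LINE_AA,4)
E
python3 - <<'E'
from h import *
I={"top":cv2.imread("pics/top0.png"),"side":cv2.imread("pics/side0.png")}
for k,x0 in dict(oblong=[.547,.288,1.2],round=[.549,-.285],square=[.648,.013,.7],small=[.475,.098]).items():
  for ims in({"top":I["top"]},{"side":I["side"]},I):
    p,c=fit(ims,tin(k),x0); print(k,list(ims),p.round(4),round(c,3))
# pile: hand-read pixels from crop
g=lambda pts:np.array([[300+x/4.643-.4,224+y/4.643-.4] for x,y in pts])
for nm,pts,z in[("small",[(137,117)],.072),("square",[(165,56),(58,98),(112,200),(207,145)],.054),("oblong",[(56,20),(207,32),(200,240),(44,230)],.018)]:
    W=np.array([ray("top",q,z) for q in g(pts)]); print(nm,W.mean(0).round(4))
    if len(W)>1:
        d=np.roll(W,-1,0)-W; print(np.linalg.norm(d,axis=1).round(3),np.arctan2(d[:,1],d[:,0]).round(2))
E
```

```text
oblong ['top'] [0.5477 0.3009 2.7169] 0.029
oblong ['side'] [0.5507 0.3011 2.7366] 0.043
oblong ['top', 'side'] [0.5485 0.3008 2.7208] 0.101
round ['top'] [ 0.6019 -0.253 ] 0.791
round ['side'] [ 0.5517 -0.2873] 0.039
round ['top', 'side'] [ 0.5523 -0.2874] 1.126
square ['top'] [0.654  0.0162 0.9734] 0.034
square ['side'] [0.6576 0.0163 1.0035] 0.043
square ['top', 'side'] [0.6555 0.0159 0.9876] 0.136
small ['top'] [0.5144 0.0879] 0.923
small ['side'] [0.4786 0.1016] 0.063
small ['top', 'side'] [0.4786 0.1017] 1.08
small [ 0.4387 -0.1204  0.072 ]
square [ 0.4359 -0.1221  0.054 ]
[0.051 0.05  0.049 0.043] [ 1.93 -2.67 -1.06  0.42]
oblong [ 0.4345 -0.1229  0.018 ]
[0.07  0.095 0.071 0.096] [-1.66  3.08  1.5  -0.08]
```

```bash
python3 - <<'E'
s=open("h.py").read()
s=s.replace("        k,l=cv2.connectedComponents(m); m=(l==l[half,half]).astype(np.uint8)\n        m=cv2.morphologyEx(m,cv2.MORPH_CLOSE,np.ones((5,5)))\n","""        m=cv2.morphologyEx(m,cv2.MORPH_CLOSE,np.ones((5,5)))
        c=cv2.findContours(m,cv2.RETR_EXTERNAL,cv2.CHAIN_APPROX_NONE)[0]
        c=max(c,key=lambda q:cv2.pointPolygonTest(q,(half,half),True)); m=cv2.drawContours(np.zeros_like(m),[c],-1,1,-1)
""")
s+='''
def lid(k,z):
    a,b,c=SH[k][:3]
    return lambda p:[np.vstack([outline(a,b,c,*p[:2],p[2] if len(p)>2 else 0,h) for h in(z,z+.018)])]
'''
open("h.py","w").write(s)
E
python3 - <<'E'
from h import *
I={"top":cv2.imread("pics/top0.png"),"side":cv2.imread("pics/side0.png")}
for k,x0 in dict(oblong=[.547,.299,2.7],round=[.551,-.287],square=[.655,.016,.98],small=[.478,.101]).items():
  for n in I:
    p,c=fit({n:I[n]},tin(k),x0); print(k,n,p.round(4),round(c,3))
    if n=="top":
        for P in tin(k)(p): 
            draw(I[n],n,P[:len(P)//2]);draw(I[n],n,P[len(P)//2:])
L={"small":[.4387,-.1204,0],"square":[.4359,-.1221,.42],"round":[.436,-.121,0],"oblong":[.4345,-.1229,-.07]}
for i,k in enumerate(["oblong","round","square","small"]):
    for n in I: draw(I[n],n,outline(*SH[k][:3],*L[k],.018*(i+1)))
t,s=I["top"],I["side"]
def cr(im,u,v): return cv2.resize(im[v-28:v+28,u-28:u+28],(260,260),interpolation=cv2.INTER_CUBIC)
cv2.imwrite("pics/m1.png",np.vstack([np.hstack([cr(t,128,199),cr(t,218,215),cr(t,262,151)]),np.hstack([cr(t,404,197),cr(t,328,252),cr(s,305,288)])]))
E
```

```text
oblong top [0.5476 0.301  2.7174] 0.026
oblong side [0.5506 0.3011 2.7355] 0.042
round top [ 0.5487 -0.2869] 0.026
round side [ 0.5518 -0.2876] 0.038
square top [0.6542 0.0165 0.9661] 0.034
square side [0.6576 0.0165 1.0019] 0.043
small top [0.476  0.1026] 0.083
small side [0.4786 0.1016] 0.063
```

View pics/m1.png

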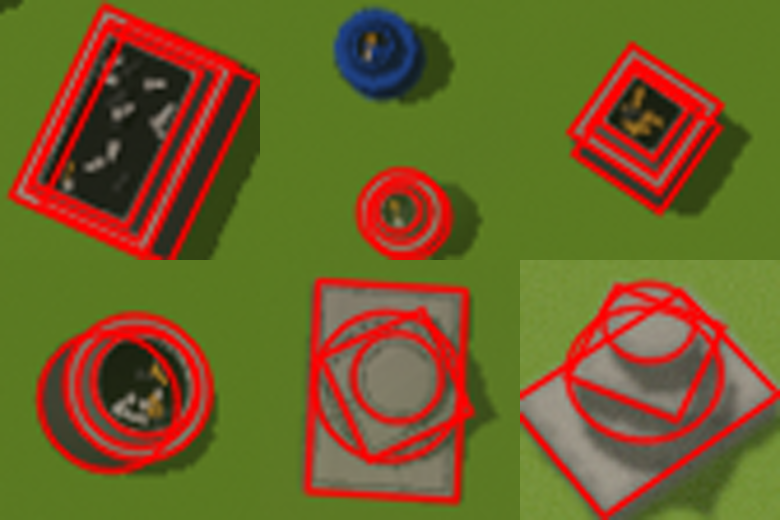

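The overlays match the tins in the top view, and the two cameras agree to within 3 mm. I'll work with the top-camera values plus 1.5 mm in x.

```bash
cat > plan.py <<'E'
import sys,numpy as np
from cell import arm
from scipy.spatial.transform import Rotation as R
def plan(x,y,z,yaw=None,sym=np.pi):
    """tool-y azimuth yaw (mod sym); prints turn first, then slide in tool axes after it (units)"""
    o=arm.observe(); r=R.from_rotvec(o["ee_rot"]); m=r.as_matrix(); cur=np.arctan2(m[1,1],m[0,1])
    d=0 if yaw is None else (yaw-cur+sym/2)%sym-sym/2
    # level + yaw target
    c=cur+d; yv=np.array([np.cos(c),np.sin(c),0]); zv=np.array([0,0,-1]); T=np.c_[np.cross(yv,zv),yv,zv]
    dr=(r.inv()*R.from_matrix(T)).as_rotvec()/.12
    print("t",round(o["clock"],2),"pos",o["position"].round(4),"yaw",round(cur,3),"q7",round(o["joints"][6],2),"F",o["force"].round(1),"w",round(o["width"]*92,1),"gf",round(float(o["gripper_force"]),1))
    print("turn(total units)",dr.round(2),"slide after (units)",(T.T@(np.array([x,y,z])-o["position"])/.3).round(3))
if __name__=="__main__": plan(*map(float,sys.argv[1:]))
E
python3 plan.py .440 -.1205 .15; python3 plan.py .440 -.1205 .057
```

```text
t 0.1 pos [ 0.1446 -0.6076  0.226 ] yaw -1.337 q7 -0.08 F [-0.7  0.3 -0.2] w 91.8 gf 0.0
turn(total units) [-0.01  0.    0.  ] slide after (units) [ 1.334 -1.351  0.253]
t 0.1 pos [ 0.1446 -0.6076  0.226 ] yaw -1.337 q7 -0.08 F [-0.7  0.3 -0.2] w 91.8 gf 0.0
turn(total units) [-0.01  0.    0.  ] slide after (units) [ 1.334 -1.351  0.563]
```

```bash
python3 -m pendant '{"slide":[[0.09,-0.09,0.02],[0.1,-0.1,0.02],[0.1,-0.1,0.02],[0.1,-0.1,0.02],[0.1,-0.1,0.02],[0.1,-0.1,0.02],[0.1,-0.1,0.02],[0.1,-0.1,0.02],[0.1,-0.1,0.02],[0.1,-0.1,0.02]],"dr":[[0,0,0],[0,0,0],[0,0,0],[0,0,0],[0,0,0],[0,0,0],[0,0,0],[0,0,0],[0,0,0],[0,0,0]],"claw":[1,1,1,1,1,1,1,1,1,0.75]}' 15; python3 plan.py .440 -.1205 .09
```

```text
clock: 1.1
position: [0.3653, -0.2487, 0.1665]
ee_rot: [3.12, 0.366, -0.0]
force: [0.6, -1.1, -0.9]
width: 0.949
gripper_force: 0.0
t 1.1 pos [ 0.3653 -0.2487  0.1665] yaw -1.337 q7 -0.92 F [ 0.6 -1.1 -0.9] w 87.3 gf 0.0
turn(total units) [ 0.  0. -0.] slide after (units) [ 0.341 -0.358  0.255]
```

```bash
python3 -m pendant '{"slide":[[0.085,-0.09,0.03],[0.085,-0.09,0.03],[0.085,-0.09,0.03],[0.06,-0.06,0.06],[0,0,0.05],[0,0,0],[0,0,0]],"dr":[[0,0,0],[0,0,0],[0,0,0],[0,0,0],[0,0,0],[0,0,0],[0,0,0]],"claw":[0.75,0.75,0.75,0.75,0.75,0.75,0.75]}'; python3 plan.py .440 -.1205 .0575
```

```text
clock: 1.8
position: [0.4334, -0.1324, 0.1067]
ee_rot: [-3.12, -0.366, 0.002]
force: [-1.1, -0.5, 0.2]
width: 0.753
gripper_force: 0.0
t 1.8 pos [ 0.4334 -0.1324  0.1067] yaw -1.337 q7 -1.28 F [-1.1 -0.5  0.2] w 69.3 gf 0.0
turn(total units) [-0.    0.01  0.  ] slide after (units) [ 0.031 -0.034  0.164]
```

```bash
python3 -m pendant '{"slide":[[0.031,-0.034,0],[0,0,0.06],[0,0,0.06],[0,0,0.044],[0,0,0],[0,0,0],[0,0,0],[0,0,0],[0,0,0],[0,0,0]],"dr":[[0,0,0],[0,0,0],[0,0,0],[0,0,0],[0,0,0],[0,0,0],[0,0,0],[0,0,0],[0,0,0],[0,0,0]],"claw":[0.75,0.75,0.75,0.75,0.75,0.2,0.2,0.2,0.2,0.2]}' 15; python3 plan.py .440 -.1205 .0575
python3 - <<'E'
from h import *
t,s=[arm.get_image(n)[:,:,::-1] for n in("top","side")]
cr=lambda im,u,v:cv2.resize(im[v-45:v+45,u-45:u+45],(390,390),interpolation=cv2.INTER_CUBIC)
cv2.imwrite("pics/g1.png",np.hstack([cr(t,328,252),cr(s,305,280)]))
E
```

```text
clock: 2.8
position: [0.4409, -0.1201, 0.0579]
ee_rot: [3.12, 0.366, 0.001]
force: [-1.0, -0.7, 2.9]
width: 0.415
gripper_force: 15.0
t 2.8 pos [ 0.4409 -0.1201  0.0579] yaw -1.337 q7 -1.35 F [-1.  -0.7  2.9] w 38.1 gf 15.0
turn(total units) [ 0.   -0.01  0.  ] slide after (units) [-0.003  0.     0.001]
```

View pics/g1.png

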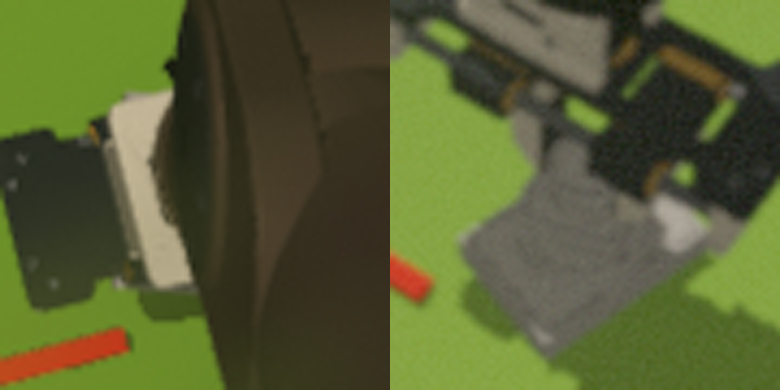

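The pictures show the fingers around the top lid, and the 38 mm width confirms it. Next I lift and carry it to the small tin.

```bash
python3 -m pendant '{"slide":[[0,0,-0.05],[0,0,-0.1],[0,0,-0.1],[0,0,0],[0,0,0]],"dr":[[0,0,0],[0,0,0],[0,0,0],[0,0,0],[0,0,0]],"claw":[0.2,0.2,0.2,0.2,0.2]}' 20; python3 plan.py .4785 .102 .08
```

```text
clock: 3.4
position: [0.4408, -0.1201, 0.1328]
ee_rot: [3.12, 0.366, 0.002]
force: [-0.8, 0.6, -0.0]
width: 0.411
gripper_force: 20.0
t 3.4 pos [ 0.4408 -0.1201  0.1328] yaw -1.337 q7 -1.3 F [-0.8  0.6 -0. ] w 37.8 gf 20.0
turn(total units) [ 0.01 -0.01  0.  ] slide after (units) [ 0.294 -0.691  0.176]
```

```bash
python3 -m pendant '{"slide":[[0.03,-0.07,0],[0.05,-0.12,0],[0.05,-0.12,0],[0.05,-0.12,0],[0.05,-0.12,0.02],[0.044,-0.1,0.05],[0.02,-0.041,0.05],[0,0,0],[0,0,0]],"dr":[[0,0,0],[0,0,0],[0,0,0],[0,0,0],[0,0,0],[0,0,0],[0,0,0],[0,0,0],[0,0,0]],"claw":[0.2,0.2,0.2,0.2,0.2,0.2,0.2,0.2,0.2]}'; python3 plan.py .4785 .102 .0385
```

```text
clock: 4.3
position: [0.4773, 0.1015, 0.0954]
ee_rot: [3.119, 0.367, -0.005]
force: [0.0, 0.1, -1.0]
width: 0.412
gripper_force: 20.0
t 4.3 pos [0.4773 0.1015 0.0954] yaw -1.336 q7 -1.84 F [ 0.   0.1 -1. ] w 37.9 gf 20.0
turn(total units) [ 0.    0.03 -0.  ] slide after (units) [ 0.004 -0.001  0.19 ]
```

Descend in two steps and watch the force.

```bash
python3 -m pendant '{"slide":[[0.003,-0.001,0.05],[0,0,0.05],[0,0,0.03],[0,0,0.03],[0,0,0.015],[0,0,0.01],[0,0,0],[0,0,0]],"dr":[[0,0,0],[0,0,0],[0,0,0],[0,0,0],[0,0,0],[0,0,0],[0,0,0],[0,0,0]],"claw":[0.2,0.2,0.2,0.2,0.2,0.2,0.2,0.2]}'; python3 plan.py .4785 .102 .0385
```

```text
clock: 5.1
position: [0.4794, 0.1026, 0.0413]
ee_rot: [-3.12, -0.366, -0.001]
force: [-0.4, 0.1, -0.2]
width: 0.415
gripper_force: 20.0
t 5.1 pos [0.4794 0.1026 0.0413] yaw -1.337 q7 -1.89 F [-0.4  0.1 -0.2] w 38.2 gf 20.0
turn(total units) [ 0. -0.  0.] slide after (units) [-0.003  0.001  0.009]
```

```bash
python3 -m pendant '{"slide":[[-0.003,0,0.005],[0,0,0.004],[0,0,0.002],[0,0,0]],"dr":[[0,0,0],[0,0,0],[0,0,0],[0,0,0]],"claw":[0.2,0.2,0.2,0.2]}'; python3 -m pendant '{"slide":[[0,0,0],[0,0,0],[0,0,0],[0,0,-0.05],[0,0,-0.1],[0,0,-0.1],[0,0,-0.1],[0,0,-0.05],[0,0,0]],"dr":[[0,0,0],[0,0,0],[0,0,0],[0,0,0],[0,0,0],[0,0,0],[0,0,0],[0,0,0],[0,0,0]],"claw":[0.7,0.7,0.7,0.7,0.7,0.8,0.8,0.8,0.8]}'
python3 - <<'E'
from h import *
t,s=[arm.get_image(n)[:,:,::-1] for n in("top","side")]
cv2.imwrite("pics/t2.png",t);cv2.imwrite("pics/s2.png",s)
cr=lambda im,u,v:cv2.resize(im[v-45:v+45,u-45:u+45],(390,390),interpolation=cv2.INTER_CUBIC)
cv2.imwrite("pics/g2.png",np.vstack([np.hstack([cr(s,254,215),cr(s,305,288)]),np.hstack([cr(t,221,233),cr(t,328,252)])])[:600*2:1])
im=cv2.imread("pics/g2.png");cv2.imwrite("pics/g2.png",cv2.resize(im,(600,600)))
E
python3 plan.py .4374 -.1221 .08 .42 1.5708
```

```text
clock: 5.5
position: [0.4783, 0.1023, 0.038]
ee_rot: [3.12, 0.366, 0.0]
force: [-0.9, -0.6, 3.9]
width: 0.416
gripper_force: 20.0
clock: 6.4
position: [0.4797, 0.1027, 0.1597]
ee_rot: [-3.12, -0.366, -0.007]
force: [0.9, -0.3, -0.1]
width: 0.801
gripper_force: 0.0
t 6.5 pos [0.4782 0.1022 0.1573] yaw -1.337 q7 -1.8 F [-0.4  0.5  0.4] w 73.6 gf 0.0
turn(total units) [ 0.    0.   -1.55] slide after (units) [-0.429  0.627  0.258]
```

View pics/g2.png

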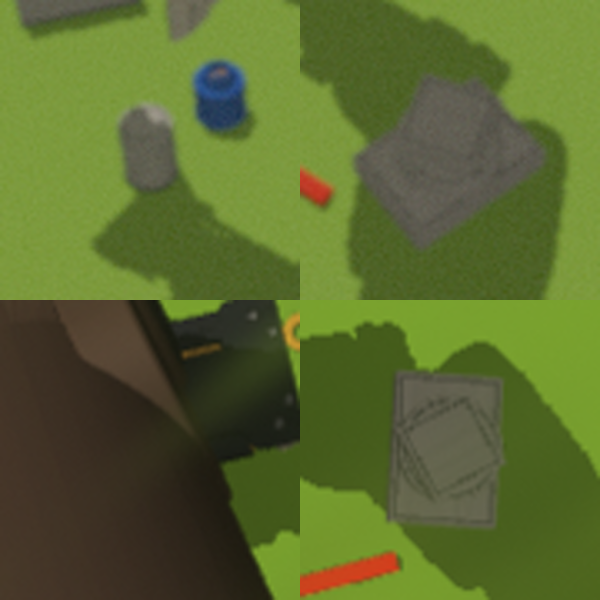

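The side crop shows the small lid flush on the grey tin. Next I refine the square lid, with a large overlay of the pile.

Run:
```python
from h import *
t=cv2.imread("pics/t2.png");s=cv2.imread("pics/s2.png")
def crop(im,n,u,v,items,h=26,k=15):
    o=cv2.resize(im[v-h:v+h,u-h:u+h],None,fx=k,fy=k,interpolation=cv2.INTER_CUBIC)
    o=cv2.convertScaleAbs(o,alpha=1.6)
    for P in items:
        q=((proj(n,P)-[u-h,v-h]+.5)*k-.5); cv2.polylines(o,[q.round().astype(np.int32)],True,(0,0,255),1)
    return cv2.resize(o,(390*1,390)) if 0 else o[:, :]
it=[outline(*SH["square"][:3],.4359,-.1215,.42,.054),outline(*SH["round"][:3],.436,-.121,0,.036)]
a=crop(t,"top",328,251,it,24,12);b=crop(t,"top",328,251,[],24,12)
cv2.imwrite("pics/q2.png",np.hstack([a,b])[:, :][:600,:1200])
im=cv2.imread("pics/q2.png");cv2.imwrite("pics/q2.png",np.hstack([cv2.resize(a,(400,400)),cv2.resize(b,(400,400))]))
```

```text
(no output)
```

View pics/q2.png

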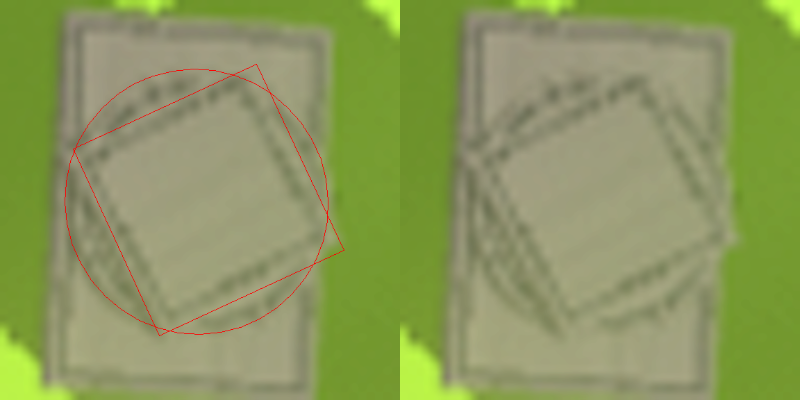

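```bash
python3 -m pendant '{"slide":[[0,0,0],[0,0,0],[-0.06,0.09,0],[-0.08,0.12,0],[-0.08,0.12,0],[-0.08,0.12,0],[-0.08,0.12,0.06],[-0.05,0.06,0.06],[0,0,0.06],[0,0,0]],"dr":[[0,0,-0.8],[0,0,-0.75],[0,0,0],[0,0,0],[0,0,0],[0,0,0],[0,0,0],[0,0,0],[0,0,0],[0,0,0]],"claw":[0.75,0.75,0.75,0.75,0.75,0.75,0.75,0.75,0.75,0.75]}' 20;python3 plan.py .4378 -.1205 .0395 .42 1.5708
```

```text
clock: 7.5
position: [0.4348, -0.1232, 0.1008]
ee_rot: [-3.071, -0.651, 0.009]
force: [0.2, -0.4, 0.3]
width: 0.75
gripper_force: 0.0
t 7.5 pos [ 0.4348 -0.1232  0.1008] yaw -1.153 q7 -1.14 F [ 0.2 -0.4  0.3] w 69.0 gf 0.0
turn(total units) [-0.03  0.04 -0.02] slide after (units) [ 0.013 -0.004  0.204]
```

```bash
python3 -m pendant '{"slide":[[0.013,-0.004,0.04],[0,0,0.06],[0,0,0.06],[0,0,0.044],[0,0,0],[0,0,0],[0,0,0],[0,0,0],[0,0,0]],"dr":[[0,0,0],[0,0,0],[0,0,0],[0,0,0],[0,0,0],[0,0,0],[0,0,0],[0,0,0],[0,0,0]],"claw":[0.75,0.75,0.75,0.75,0.75,0.3,0.3,0.3,0.3]}' 20; python3 plan.py .4378 -.1205 .0395 .42 1.5708; python3 -m pendant '{"slide":[[0,0,-0.03],[0,0,-0.1],[0,0,-0.1],[0,0,-0.1],[0,0,0]],"dr":[[0,0,0],[0,0,0],[0,0,0],[0,0,0],[0,0,0]],"claw":[0.3,0.3,0.3,0.3,0.3]}' ; python3 plan.py .6557 .0165 .12 .966 1.5708
```

```text
clock: 8.4
position: [0.4413, -0.12, 0.0432]
ee_rot: [3.072, 0.655, 0.002]
force: [0.2, 1.1, 2.9]
width: 0.545
gripper_force: 19.8
t 8.4 pos [ 0.4413 -0.12    0.0432] yaw -1.151 q7 -1.2 F [0.2 1.1 2.9] w 50.1 gf 19.8
turn(total units) [ 0.01 -0.01 -0.  ] slide after (units) [-0.011 -0.003  0.012]
clock: 8.9
position: [0.4429, -0.1205, 0.1456]
ee_rot: [3.07, 0.653, 0.01]
force: [0.8, -0.1, -0.7]
width: 0.546
gripper_force: 19.8
t 8.9 pos [ 0.4429 -0.1205  0.1456] yaw -1.151 q7 -1.12 F [ 0.8 -0.1 -0.7] w 50.2 gf 19.8
turn(total units) [ 0.05 -0.03 -4.55] slide after (units) [0.779 0.324 0.085]
```

```bash
python3 -m pendant '{"slide":[[0,0,0],[0,0,0],[0,0,0],[0,0,0],[0,0,0],[0.1,0.04,0],[0.12,0.05,0],[0.12,0.05,0],[0.12,0.05,0],[0.12,0.05,0]],"dr":[[0,0,-0.9],[0,0,-0.9],[0,0,-0.9],[0,0,-0.9],[0,0,-0.95],[0,0,0],[0,0,0],[0,0,0],[0,0,0],[0,0,0]],"claw":[0.3,0.3,0.3,0.3,0.3,0.3,0.3,0.3,0.3,0.3]}' ; python3 -m pendant '{"slide":[[0.1,0.04,0],[0.06,0.02,0.02],[0,0,0],[0,0,0],[0,0,0]],"dr":[[0,0,0],[0,0,0],[0,0,0],[0,0,0],[0,0,0]],"claw":[0.3,0.3,0.3,0.3,0.3]}';python3 plan.py .6576 .0192 .049 .966 1.5708
python3 - <<'E'
from h import *
t,s=[arm.get_image(n)[:,:,::-1] for n in("top","side")]
cv2.imwrite("pics/t3.png",t);cv2.imwrite("pics/s3.png",s)
cr=lambda im,u,v:cv2.resize(im[v-40:v+40,u-40:u+40],(390,390),interpolation=cv2.INTER_CUBIC)
cv2.imwrite("pics/g3.png",np.hstack([cr(s,335,180),cr(t,328,252)]))
E
```

```text
clock: 9.9
position: [0.5996, -0.0173, 0.1412]
ee_rot: [-2.783, -1.458, 0.001]
force: [0.1, -0.1, -0.1]
width: 0.548
gripper_force: 19.8
clock: 10.4
position: [0.6401, 0.0101, 0.1354]
ee_rot: [2.783, 1.457, -0.002]
force: [0.3, -0.3, -1.2]
width: 0.543
gripper_force: 19.8
t 10.4 pos [0.6401 0.0101 0.1354] yaw -0.606 q7 -0.92 F [ 0.3 -0.3 -1.2] w 50.0 gf 19.8
turn(total units) [-0.    0.01 -0.01] slide after (units) [0.058 0.031 0.288]
```

View pics/g3.png

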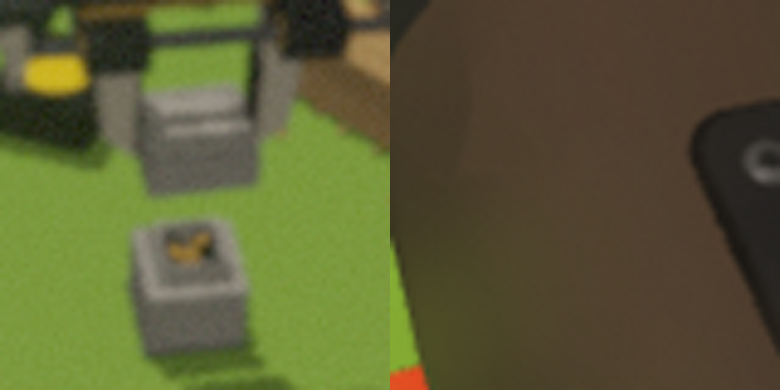

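The lid is held level and parallel to the square tin. I align and descend to just above the rim.

```bash
python3 -m pendant '{"slide":[[0.058,0.031,0],[0,0,0.08],[0,0,0.08],[0,0,0.06],[0,0,0],[0,0,0],[0,0,0]],"dr":[[0,0,0],[0,0,0],[0,0,0],[0,0,0],[0,0,0],[0,0,0],[0,0,0]],"claw":[0.3,0.3,0.3,0.3,0.3,0.3,0.3]}';python3 plan.py .6576 .0192 .049 .966 1.5708
python3 - <<'E'
from h import *
s=arm.get_image("side")[:,:,::-1].copy()
u,v,h,k=334,190,25,16
o=cv2.resize(s[v-h:v+h,u-h:u+h],None,fx=k,fy=k,interpolation=cv2.INTER_CUBIC);r=o.copy()
for P in[outline(.05,.05,0,.6576,.0165,1.002,z) for z in(.042,)]+[outline(.05,.05,0,.6576,.0165,1.002,.0775-.0)]:
    cv2.polylines(r,[((proj("side",P)-[u-h,v-h]+.5)*k-.5).round().astype(np.int32)],True,(0,0,255),1)
cv2.imwrite("pics/g4.png",cv2.resize(np.hstack([r,o]),(800,400)))
E
```

```text
clock: 11.2
position: [0.6592, 0.0202, 0.071]
ee_rot: [2.782, 1.458, 0.003]
force: [-0.9, -0.1, -1.0]
width: 0.546
gripper_force: 19.8
t 11.2 pos [0.6592 0.0202 0.071 ] yaw -0.605 q7 -0.95 F [-0.9 -0.1 -1. ] w 50.3 gf 19.8
turn(total units) [ 0.01 -0.01 -0.01] slide after (units) [-0.006 -0.003  0.073]
```

View pics/g4.png

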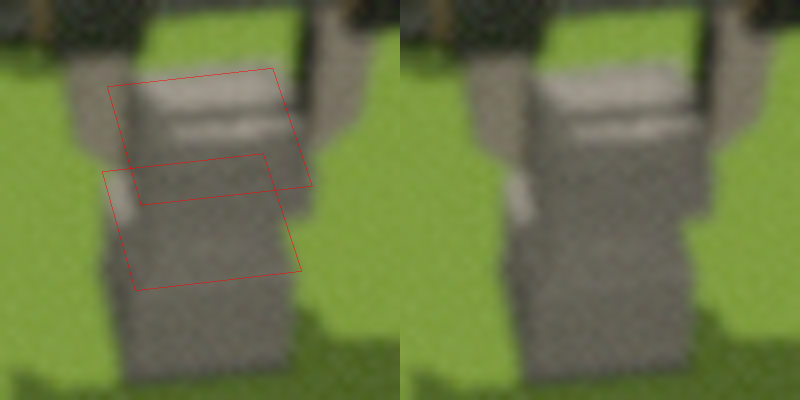

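The lid's lower right corner lies at (308,215), against (308,219) predicted, so it is aligned. Now I lower it.

```bash
python3 -m pendant '{"slide":[[-0.005,-0.003,0.02],[0,0,0.02],[0,0,0.014],[0,0,0.01],[0,0,0.004],[0,0,0],[0,0,0]],"dr":[[0,0,0],[0,0,0],[0,0,0],[0,0,0],[0,0,0],[0,0,0],[0,0,0]],"claw":[0.3,0.3,0.3,0.3,0.3,0.3,0.3]}';python3 plan.py .6576 .0192 .049 .966 1.5708
```

```text
clock: 11.95
position: [0.6567, 0.0196, 0.0493]
ee_rot: [-2.782, -1.459, 0.001]
force: [-2.6, -0.5, 4.1]
width: 0.548
gripper_force: 19.8
t 11.95 pos [0.6567 0.0196 0.0493] yaw -0.605 q7 -0.96 F [-2.6 -0.5  4.1] w 50.4 gf 19.8
turn(total units) [-0.  0. -0.] slide after (units) [0.001 0.003 0.001]
```

```bash
python3 -m pendant '{"slide":[[0,0,0],[0,0,0],[0,0,0],[0,0,-0.06],[0,0,-0.12],[0,0,-0.12],[-0.1,-0.1,-0.1],[-0.1,-0.1,0],[-0.1,-0.1,0],[-0.1,-0.1,0]],"dr":[[0,0,0],[0,0,0],[0,0,0],[0,0,0],[0,0,0],[0,0,0],[0,0,0],[0,0,0],[0,0,0],[0,0,0]],"claw":[0.75,0.75,0.75,0.75,0.75,0.9,0.9,0.9,0.9,0.9]}'
python3 - <<'E'
from h import *
t,s=[arm.get_image(n)[:,:,::-1].copy() for n in("top","side")]
cv2.imwrite("pics/t5.png",t);cv2.imwrite("pics/s5.png",s)
cr=lambda im,u,v,h=40:cv2.resize(im[v-h:v+h,u-h:u+h],(390,390),interpolation=cv2.INTER_CUBIC)
cv2.imwrite("pics/g5.png",np.hstack([cr(s,335,190),cv2.convertScaleAbs(cr(t,328,252,24),alpha=1.5)]))
E
python3 plan.py .4375 -.121 .1
```

```text
clock: 12.95
position: [0.49, -0.0108, 0.1681]
ee_rot: [2.782, 1.458, 0.001]
force: [0.5, -0.3, 0.6]
width: 0.899
gripper_force: 0.0
t 13.05 pos [ 0.4856 -0.0121  0.1674] yaw -0.606 q7 -0.87 F [0.2 0.4 0.3] w 82.7 gf 0.0
turn(total units) [-0.02  0.04  0.  ] slide after (units) [-0.39   0.075  0.225]
```

View pics/g5.png

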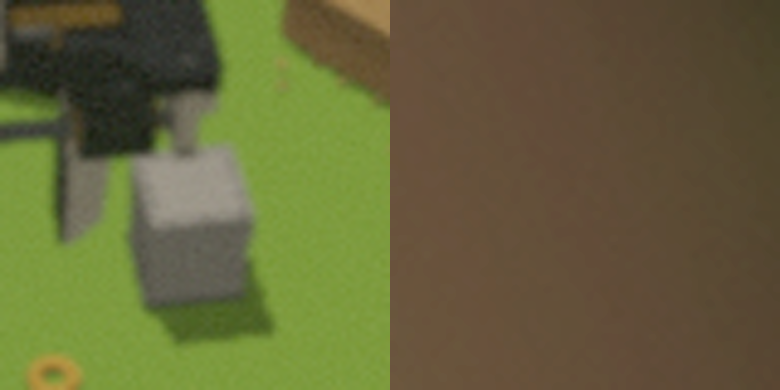

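The square tin is closed. The arm hides the pile, so I move to the left.

```bash
python3 -m pendant '{"slide":[[0.09,-0.06,0],[0.09,-0.06,0],[0.09,-0.06,0],[0.09,-0.06,0],[0,0,0]],"dr":[[0,0,0],[0,0,0],[0,0,0],[0,0,0],[0,0,0]],"claw":[0.9,0.9,0.9,0.9,0.9]}'
python3 - <<'E'
from h import *
t,s=[arm.get_image(n)[:,:,::-1].copy() for n in("top","side")]
cv2.imwrite("pics/t6.png",t);cv2.imwrite("pics/s6.png",s)
# round lid: edge score with outer circle + oblong silhouette check
g=cv2.GaussianBlur(cv2.cvtColor(t,cv2.COLOR_BGR2GRAY),(0,0),.7).astype(np.float32)
from scipy.ndimage import map_coordinates as mc
def val(D,x,y): q=proj("top",outline(D,D,1,x,y,0,.036)); return mc(g,[q[:,1],q[:,0]],order=1).mean()
best=sorted((min(val(D,x,y) for D in[D]),D,x,y) for D in(.058,.059,.060,.061,.062) for x in np.arange(.427,.446,.0005) for y in np.arange(-.131,-.111,.0005))[:6]
print(np.round(best,4))
p=best[0]
u,v,h,k=328,252,24,16
o=cv2.convertScaleAbs(cv2.resize(t[v-h:v+h,u-h:u+h],None,fx=k,fy=k,interpolation=cv2.INTER_CUBIC),alpha=1.5);r=o.copy()
for P in[outline(.066,.066,1,p[2],p[3],0,.036),outline(.096,.068,0,.4345,-.1229,-.07,.018)]:
    cv2.polylines(r,[((proj("top",P)-[u-h,v-h]+.5)*k-.5).round().astype(np.int32)],True,(0,0,255),1)
cv2.imwrite("pics/g6.png",cv2.resize(np.hstack([r,o]),(800,400)))
E
```

```text
clock: 13.55
position: [0.4938, 0.1248, 0.1684]
ee_rot: [-2.776, -1.466, -0.004]
force: [0.0, 0.2, 0.5]
width: 0.899
gripper_force: 0.0
[[ 9.01595e+01  6.20000e-02  4.35000e-01 -1.20500e-01]
 [ 9.01887e+01  6.20000e-02  4.35500e-01 -1.20500e-01]
 [ 9.02196e+01  6.20000e-02  4.35000e-01 -1.20000e-01]
 [ 9.02255e+01  6.20000e-02  4.35500e-01 -1.20000e-01]
 [ 9.02667e+01  6.10000e-02  4.35000e-01 -1.20500e-01]
 [ 9.03040e+01  6.10000e-02  4.35500e-01 -1.20500e-01]]
```

View pics/g6.png

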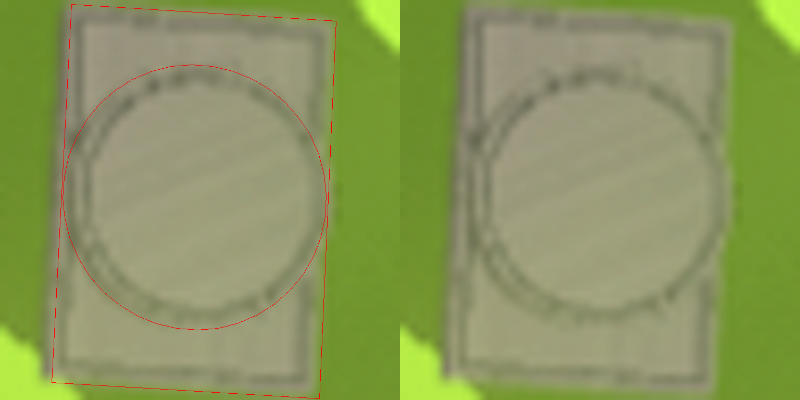

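The overlay shows the round lid's ring about 5 px (1.2 mm) right of the fit, so I take its centre as (.4365,-.1217).

```bash
python3 plan.py .4365 -.1217 .10
```

```text
t 13.65 pos [0.4939 0.1201 0.1679] yaw -0.603 q7 -1.15 F [ 0.7 -1.5  0.3] w 82.7 gf 0.0
turn(total units) [ 0. -0.  0.] slide after (units) [-0.772  0.299  0.226]
```

```bash
python3 -m pendant '{"slide":[[-0.08,0.03,0],[-0.12,0.045,0],[-0.12,0.045,0],[-0.12,0.045,0],[-0.12,0.045,0.05],[-0.12,0.045,0.08],[-0.09,0.044,0.09],[0,0,0],[0,0,0],[0,0,0]],"dr":[[0,0,0],[0,0,0],[0,0,0],[0,0,0],[0,0,0],[0,0,0],[0,0,0],[0,0,0],[0,0,0],[0,0,0]],"claw":[1,1,1,1,1,1,1,1,1,1]}' 20;python3 plan.py .4365 -.1217 .0215
```

```text
clock: 14.65
position: [0.4367, -0.1215, 0.1026]
ee_rot: [2.782, 1.459, 0.002]
force: [0.1, 0.6, 0.3]
width: 1.0
gripper_force: 0.0
t 14.65 pos [ 0.4367 -0.1215  0.1026] yaw -0.605 q7 -0.65 F [0.1 0.6 0.3] w 92.0 gf 0.0
turn(total units) [ 0.01 -0.01  0.  ] slide after (units) [-0.001 -0.     0.27 ]
```

```bash
python3 -m pendant '{"slide":[[0,0,0.08],[0,0,0.08],[0,0,0.08],[0,0,0.03],[0,0,0],[0,0,0],[0,0,0],[0,0,0],[0,0,0]],"dr":[[0,0,0],[0,0,0],[0,0,0],[0,0,0],[0,0,0],[0,0,0],[0,0,0],[0,0,0],[0,0,0]],"claw":[1,1,1,1,1,1,0.5,0.5,0.5]}' 20; python3 plan.py .4365 -.1217 .0215; python3 -m pendant '{"slide":[[0,0,-0.03],[0,0,-0.1],[0,0,-0.12],[0,0,-0.12],[0,0,0],[0,0,0]],"dr":[[0,0,0],[0,0,0],[0,0,0],[0,0,0],[0,0,0],[0,0,0]],"claw":[0.5,0.5,0.5,0.5,0.5,0.5]}' ; python3 plan.py .5502 -.2869 .08
```

```text
clock: 15.55
position: [0.4365, -0.122, 0.0216]
ee_rot: [2.782, 1.458, 0.001]
force: [-0.1, 0.4, -0.1]
width: 0.787
gripper_force: 0.0
t 15.55 pos [ 0.4365 -0.122   0.0216] yaw -0.605 q7 -0.75 F [-0.1  0.4 -0.1] w 72.4 gf 0.0
turn(total units) [ 0.01 -0.    0.  ] slide after (units) [ 0.001 -0.     0.   ]
clock: 16.15
position: [0.4365, -0.1221, 0.1331]
ee_rot: [2.781, 1.457, 0.002]
force: [-0.2, 0.5, -1.6]
width: 0.718
gripper_force: 20.0
t 16.15 pos [ 0.4365 -0.1221  0.1331] yaw -0.605 q7 -0.63 F [-0.2  0.5 -1.6] w 66.1 gf 20.0
turn(total units) [ 0.02 -0.    0.  ] slide after (units) [-0.236  0.624  0.177]
```

The fingers only finished closing as the lift began, so the grip height is uncertain. I'll carry the lid over and check it there.

```bash
python3 -m pendant '{"slide":[[-0.03,0.08,0],[-0.045,0.12,0],[-0.045,0.12,0],[-0.045,0.12,0],[-0.045,0.12,0.02],[-0.026,0.064,0.05],[0,0,0.05],[0,0,0],[0,0,0],[0,0,0]],"dr":[[0,0,0],[0,0,0],[0,0,0],[0,0,0],[0,0,0],[0,0,0],[0,0,0],[0,0,0],[0,0,0],[0,0,0]],"claw":[0.5,0.5,0.5,0.5,0.5,0.5,0.5,0.5,0.5,0.5]}';python3 plan.py .5502 -.2869 .0505
python3 - <<'E'
from h import *
t,s=[arm.get_image(n)[:,:,::-1].copy() for n in("top","side")]
cv2.imwrite("pics/t7.png",t);cv2.imwrite("pics/s7.png",s)
p=arm.observe()["position"]
u,v,h,k=404,285,32,13
o=cv2.resize(s[v-h:v+h,u-h:u+h],None,fx=k,fy=k,interpolation=cv2.INTER_CUBIC);r=o.copy()
for P in[outline(.066,.066,1,.5518,-.2876,0,.046)]+[outline(.066,.066,1,p[0]+.0015,p[1]+.0,0,p[2]-.0035+d) for d in(0,.018)]:
    cv2.polylines(r,[((proj("side",P)-[u-h,v-h]+.5)*k-.5).round().astype(np.int32)],True,(0,0,255),1)
cv2.imwrite("pics/g7.png",cv2.resize(np.hstack([r,o]),(800,400)))
x,c=fit({"top":t},lid("oblong",0),[.4345,-.1215,-.07]);print(x.round(4),c)
x,c=fit({"side":s},lid("oblong",0),[.4365,-.1215,-.07]);print(x.round(4),c)
E
```

```text
clock: 17.15
position: [0.5497, -0.2854, 0.0965]
ee_rot: [-2.781, -1.461, -0.0]
force: [0.3, 0.7, -0.7]
width: 0.714
gripper_force: 20.0
t 17.15 pos [ 0.5497 -0.2854  0.0965] yaw -0.604 q7 -0.41 F [ 0.3  0.7 -0.7] w 65.7 gf 20.0
turn(total units) [-0. -0. -0.] slide after (units) [-0.003  0.004  0.153]
[ 0.4349 -0.1223 -0.0799] 0.024774405250205085
[ 0.438  -0.1227 -0.0901] 0.056325451817986996
```

View pics/g7.png

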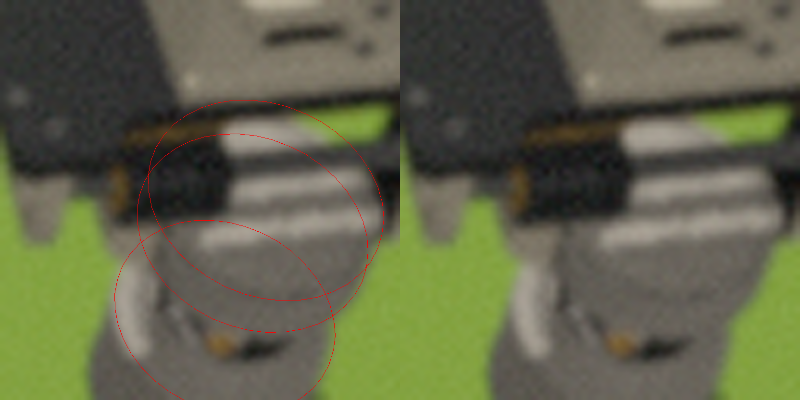

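The lid is held roughly level, but about 6–8 mm above the finger tips. I descend until it touches.

```bash
python3 -m pendant '{"slide":[[-0.003,0.004,0.04],[0,0,0.04],[0,0,0.03],[0,0,0.012],[0,0,0],[0,0,0]],"dr":[[0,0,0],[0,0,0],[0,0,0],[0,0,0],[0,0,0],[0,0,0]],"claw":[0.5,0.5,0.5,0.5,0.5,0.5]}';python3 plan.py .5502 -.2869 .0525;python3 -m pendant '{"slide":[[0,0,0.006],[0,0,0.006],[0,0,0]],"dr":[[0,0,0],[0,0,0],[0,0,0]],"claw":[0.5,0.5,0.5]}';python3 plan.py .5502 -.2869 .0525
```

```text
clock: 17.85
position: [0.5504, -0.288, 0.0594]
ee_rot: [-2.782, -1.459, -0.0]
force: [1.0, 0.4, 0.5]
width: 0.717
gripper_force: 20.0
t 17.85 pos [ 0.5504 -0.288   0.0594] yaw -0.605 q7 -0.42 F [1.  0.4 0.5] w 66.0 gf 20.0
turn(total units) [-0. -0. -0.] slide after (units) [ 0.003 -0.002  0.023]
clock: 18.15
position: [0.5502, -0.2879, 0.0557]
ee_rot: [2.782, 1.459, -0.0]
force: [0.6, 0.2, -0.8]
width: 0.718
gripper_force: 20.0
t 18.15 pos [ 0.5502 -0.2879  0.0557] yaw -0.605 q7 -0.42 F [ 0.6  0.2 -0.8] w 66.0 gf 20.0
turn(total units) [-0.  0.  0.] slide after (units) [ 0.003 -0.002  0.011]
```

```bash
python3 -m pendant '{"slide":[[0.002,-0.001,0.005],[0,0,0.004],[0,0,0],[0,0,0]],"dr":[[0,0,0],[0,0,0],[0,0,0],[0,0,0]],"claw":[0.5,0.5,0.5,0.5]}';python3 -m pendant '{"slide":[[0,0,0.004],[0,0,0.003],[0,0,0],[0,0,0]],"dr":[[0,0,0],[0,0,0],[0,0,0],[0,0,0]],"claw":[0.5,0.5,0.5,0.5]}'
```

```text
clock: 18.55
position: [0.5505, -0.2873, 0.0539]
ee_rot: [2.782, 1.458, 0.0]
force: [-0.9, 1.8, 7.4]
width: 0.717
gripper_force: 20.0
clock: 18.95
position: [0.5506, -0.2873, 0.0534]
ee_rot: [2.781, 1.458, 0.001]
force: [-7.9, 2.8, 23.3]
width: 0.716
gripper_force: 20.0
```

Contact at z .054 fits the skirt standing on the shoulder (.046 plus about 8 mm). I release, lift and start turning for the oblong lid.

```bash
python3 -m pendant '{"slide":[[0,0,-0.003],[0,0,0],[0,0,0],[0,0,0],[0,0,-0.05],[0,0,-0.1],[0,0,-0.1],[0,0,-0.1],[0,0,0],[0,0,0]],"dr":[[0,0,0],[0,0,0],[0,0,0],[0,0,0],[0,0,0],[0,0,0],[0,0,0],[0,0,0],[0,0,-1],[0,0,-1]],"claw":[0.5,1,1,1,1,1,1,1,1,1]}'; python3 -m pendant '{"slide":[[0,0,0],[0,0,0],[0,0,0],[0,0,0],[0,0,0],[0,0,0],[0,0,0],[0,0,0],[0,0,0],[0,0,0]],"dr":[[0,0,-1],[0,0,-1],[0,0,-1],[0,0,-1],[0,0,-1],[0,0,-1],[0,0,-1],[0,0,-1],[0,0,-1],[0,0,-1]],"claw":[1,1,1,1,1,1,1,1,1,1]}'; python3 -m pendant '{"slide":[[0,0,0],[0,0,0],[0,0,0],[0,0,0],[0,0,0],[0,0,0],[0,0,0]],"dr":[[0,0,-1],[0,0,-1],[0,0,-1],[0,0,-1],[0,0,-1],[0,0,-0.4],[0,0,0]],"claw":[1,1,1,1,1,1,1]}'; python3 plan.py .4364 -.1223 .08 1.49
python3 - <<'E'
from h import *
t,s=[arm.get_image(n)[:,:,::-1].copy() for n in("top","side")]
cv2.imwrite("pics/t8.png",t);cv2.imwrite("pics/s8.png",s)
f=lambda p:[np.vstack([outline(.066,.066,1,*p[:2],0,z) for z in(0,.064)])]
for n,x0 in(("top",[.5487,-.287]),("side",[.5518,-.2876])):
  im={n:dict(top=t,side=s)[n]}
  print(n,*fit(im,f,x0))
  print(n,*fit(im,lid("oblong",0),[.436,-.1225,-.08]))
E
```

```text
clock: 19.95
position: [0.5512, -0.2875, 0.1594]
ee_rot: [2.581, 1.786, 0.002]
force: [0.5, -0.3, -0.6]
width: 1.0
gripper_force: 0.0
clock: 20.95
position: [0.5504, -0.2875, 0.1579]
ee_rot: [1.123, 2.933, -0.001]
force: [0.2, 0.5, -0.0]
width: 1.001
gripper_force: 0.0
clock: 21.65
position: [0.5503, -0.2876, 0.1576]
ee_rot: [0.138, 3.138, -0.001]
force: [0.6, 0.6, -0.1]
width: 1.001
gripper_force: 0.0
t 21.65 pos [ 0.5503 -0.2876  0.1576] yaw 1.483 q7 1.44 F [ 0.6  0.6 -0.1] w 92.1 gf 0.0
turn(total units) [-0.    0.   -0.06] slide after (units) [0.423 0.519 0.259]
top [ 0.54999473 -0.28696976] 0.380259200118831
top [ 0.435055   -0.1221384  -0.07677595] 0.02442127729436874
side [ 0.55151317 -0.28764414] 0.04284445162332418
side [ 0.43835125 -0.12214241 -0.08926208] 0.06392176316348948
```

The side silhouette fits a closed round tin (cost 0.04, centre unchanged). Next is the oblong lid.

```bash
python3 -m pendant '{"slide":[[0.06,0.08,0],[0.08,0.1,0],[0.08,0.1,0],[0.08,0.1,0],[0.08,0.1,0.05],[0.043,0.039,0.08],[0,0,0.08],[0,0,0],[0,0,0],[0,0,0]],"dr":[[0,0,-0.06],[0,0,0],[0,0,0],[0,0,0],[0,0,0],[0,0,0],[0,0,0],[0,0,0],[0,0,0],[0,0,0]],"claw":[1,1,1,1,1,1,1,1,1,1]}' 25; python3 plan.py .4366 -.1222 .005 1.49
```

```text
clock: 22.75
position: [0.4377, -0.122, 0.095]
ee_rot: [0.128, 3.137, -0.0]
force: [-0.1, 0.4, 1.1]
width: 1.003
gripper_force: 0.0
t 22.75 pos [ 0.4377 -0.122   0.095 ] yaw 1.489 q7 1.12 F [-0.1  0.4  1.1] w 92.2 gf 0.0
turn(total units) [-0.    0.01 -0.01] slide after (units) [ 0.004 -0.001  0.3  ]
```

```bash
python3 -m pendant '{"slide":[[0.004,0,0.08],[0,0,0.1],[0,0,0.08],[0,0,0.03],[0,0,0.01],[0,0,0],[0,0,0],[0,0,0]],"dr":[[0,0,0],[0,0,0],[0,0,0],[0,0,0],[0,0,0],[0,0,0],[0,0,0],[0,0,0]],"claw":[1,1,1,1,1,1,1,0.5]}'; python3 -m pendant '{"slide":[[0,0,0],[0,0,0],[0,0,0],[0,0,0],[0,0,0]],"dr":[[0,0,0],[0,0,0],[0,0,0],[0,0,0],[0,0,0]],"claw":[0.5,0.5,0.5,0.5,0.5]}' 25; python3 plan.py .4366 -.1222 .005 1.49
```

```text
clock: 23.55
position: [0.4361, -0.1219, 0.0048]
ee_rot: [0.127, 3.137, -0.001]
force: [-0.4, -0.2, -0.8]
width: 0.954
gripper_force: 0.0
clock: 24.05
position: [0.4355, -0.1218, 0.0041]
ee_rot: [0.127, 3.139, -0.001]
force: [-1.4, -0.7, 6.1]
width: 0.737
gripper_force: 25.0
t 24.05 pos [ 0.4355 -0.1218  0.0041] yaw 1.49 q7 0.95 F [-1.4 -0.7  6.1] w 67.8 gf 25.0
turn(total units) [-0.  0.  0.] slide after (units) [-0.004 -0.001 -0.003]
```

```bash
python3 -m pendant '{"slide":[[0,0,-0.03],[0,0,-0.1],[0,0,-0.12],[0,0,-0.12],[0,0,-0.08],[0,0,0],[0,0,0],[0,0,0],[0,0,0]],"dr":[[0,0,0],[0,0,0],[0,0,0],[0,0,0],[0,0,0.8],[0,0,1],[0,0,1],[0,0,0],[0,0,0]],"claw":[0.5,0.5,0.5,0.5,0.5,0.5,0.5,0.5,0.5]}'; python3 plan.py .5481 .3015 .09 1.151
```

```text
clock: 24.95
position: [0.4352, -0.1215, 0.1391]
ee_rot: [-0.644, -3.075, 0.0]
force: [-0.2, 0.0, -0.9]
width: 0.739
gripper_force: 25.0
t 24.95 pos [ 0.4352 -0.1215  0.1391] yaw 1.158 q7 0.92 F [-0.2  0.  -0.9] w 68.0 gf 25.0
turn(total units) [-0.   -0.    0.06] slide after (units) [0.231 1.441 0.164]
```

```bash
python3 -m pendant '{"slide":[[0.015,0.08,0],[0.02,0.13,0],[0.02,0.13,0],[0.02,0.13,0],[0.02,0.13,0],[0.02,0.13,0],[0.02,0.13,0],[0.02,0.13,0],[0.02,0.13,0],[0.02,0.13,0]],"dr":[[0,0,0.06],[0,0,0],[0,0,0],[0,0,0],[0,0,0],[0,0,0],[0,0,0],[0,0,0],[0,0,0],[0,0,0]],"claw":[0.5,0.5,0.5,0.5,0.5,0.5,0.5,0.5,0.5,0.5]}'; python3 -m pendant '{"slide":[[0.02,0.1,0],[0.016,0.06,0],[0,0,0],[0,0,0],[0,0,0]],"dr":[[0,0,0],[0,0,0],[0,0,0],[0,0,0],[0,0,0]],"claw":[0.5,0.5,0.5,0.5,0.5]}';python3 plan.py .5481 .3015 .07 1.151
```

```text
clock: 25.95
position: [0.5361, 0.2457, 0.1384]
ee_rot: [-0.655, -3.071, 0.001]
force: [0.1, -0.7, -0.5]
width: 0.735
gripper_force: 25.0
clock: 26.45
position: [0.5461, 0.291, 0.1385]
ee_rot: [-0.661, -3.071, 0.002]
force: [1.0, 0.0, -1.1]
width: 0.736
gripper_force: 25.0
t 26.45 pos [0.5461 0.291  0.1385] yaw 1.147 q7 0.15 F [ 1.   0.  -1.1] w 67.7 gf 25.0
turn(total units) [-0.01 -0.   -0.03] slide after (units) [0.008 0.035 0.228]
```

```bash
python3 -m pendant '{"slide":[[0.008,0.035,0],[0,0,0.08],[0,0,0.08],[0,0,0.068],[0,0,0],[0,0,0],[0,0,0]],"dr":[[0,0,0],[0,0,0],[0,0,0],[0,0,0],[0,0,0],[0,0,0],[0,0,0]],"claw":[0.5,0.5,0.5,0.5,0.5,0.5,0.5]}'; python3 plan.py .5481 .3015 .0445 1.151
```

```text
clock: 27.15
position: [0.5488, 0.3037, 0.0719]
ee_rot: [0.661, 3.07, 0.002]
force: [-0.7, 1.2, -0.2]
width: 0.737
gripper_force: 25.0
t 27.15 pos [0.5488 0.3037 0.0719] yaw 1.147 q7 0.08 F [-0.7  1.2 -0.2] w 67.8 gf 25.0
turn(total units) [ 0.01  0.01 -0.04] slide after (units) [-0.001 -0.008  0.091]
```

```bash
python3 -m pendant '{"slide":[[0,-0.007,0.02],[0,0,0.02],[0,0,0.02],[0,0,0.014],[0,0,0.008],[0,0,0],[0,0,0]],"dr":[[0,0,0],[0,0,0],[0,0,0],[0,0,0],[0,0,0],[0,0,0],[0,0,0]],"claw":[0.5,0.5,0.5,0.5,0.5,0.5,0.5]}'; python3 plan.py .5481 .3015 .0445 1.151
```

```text
clock: 27.85
position: [0.5473, 0.3012, 0.0459]
ee_rot: [-0.661, -3.071, -0.0]
force: [0.2, -0.0, -1.1]
width: 0.738
gripper_force: 25.0
t 27.85 pos [0.5473 0.3012 0.0459] yaw 1.147 q7 0.06 F [ 0.2 -0.  -1.1] w 67.9 gf 25.0
turn(total units) [ 0.   -0.   -0.03] slide after (units) [-0.002  0.002  0.005]
```

```bash
python3 -m pendant '{"slide":[[0,0,0.005],[0,0,0.003],[0,0,0],[0,0,0]],"dr":[[0,0,0],[0,0,0],[0,0,0],[0,0,0]],"claw":[0.5,0.5,0.5,0.5]}'
```

```text
clock: 28.25
position: [0.5475, 0.3013, 0.0442]
ee_rot: [0.661, 3.071, 0.0]
force: [-1.3, -1.6, 5.5]
width: 0.738
gripper_force: 25.0
```

Contact is at the shoulder height. I release, lift, move clear and check everything.

```bash
python3 -m pendant '{"slide":[[0,0,0],[0,0,0],[0,0,0],[0,0,0],[0,0,-0.05],[0,0,-0.1],[0,0,-0.12],[0,0,-0.12],[0,0,-0.1],[0,0,0]],"dr":[[0,0,0],[0,0,0],[0,0,0],[0,0,0],[0,0,0],[0,0,0],[0,0,0],[0,0,0],[0,0,0],[0,0,0]],"claw":[1,1,1,1,1,1,1,1,1,1]}'; python3 -m pendant '{"slide":[[0,-0.1,0],[0,-0.12,0],[0,-0.12,0],[0,-0.12,0],[0,-0.12,0],[0,-0.12,0],[0,-0.1,0],[0,0,0],[0,0,0],[0,0,0]],"dr":[[0,0,0],[0,0,0],[0,0,0],[0,0,0],[0,0,0],[0,0,0],[0,0,0],[0,0,0],[0,0,0],[0,0,0]],"claw":[1,1,1,1,1,1,1,1,1,1]}'
python3 - <<'E'
from h import *
I={n:arm.get_image(n)[:,:,::-1].copy() for n in("top","side")}
for k,x0 in dict(oblong=[.5485,.301,2.72],round=[.550,-.287],square=[.655,.0165,.97],small=[.477,.102]).items():
  a,b,c,H=SH[k][:4]
  for n in I:
    for dz in(0,.005):
      f=lambda p:[np.vstack([outline(a,b,c,*p[:2],p[2] if len(p)>2 else 0,z) for z in(0,H+.018+dz)])]
      p,q=fit({n:I[n]},f,x0);print(k,n,dz,p.round(4),round(q,3))
cv2.imwrite("pics/side9.png",cv2.resize(I["side"],(800,600),interpolation=cv2.INTER_CUBIC))
cv2.imwrite("pics/top9.png",I["top"])
E
```

```text
clock: 29.25
position: [0.5487, 0.3033, 0.1964]
ee_rot: [0.659, 3.066, 0.009]
force: [0.5, 0.3, -0.4]
width: 0.997
gripper_force: 0.0
clock: 30.25
position: [0.449, 0.0834, 0.1909]
ee_rot: [0.659, 3.071, 0.001]
force: [-0.7, 0.1, -0.2]
width: 0.998
gripper_force: 0.0
oblong top 0 [0.5446 0.2989 2.6973] 0.318
oblong top 0.005 [0.5316 0.2878 3.1665] 0.276
oblong side 0 [0.5588 0.291  3.225 ] 0.453
oblong side 0.005 [0.5591 0.2898 3.1876] 0.432
round top 0 [ 0.5494 -0.2873] 0.021
round top 0.005 [ 0.5489 -0.2864] 0.036
round side 0 [ 0.5521 -0.2876] 0.045
round side 0.005 [ 0.5503 -0.2884] 0.028
square top 0 [0.654  0.0157 1.0076] 0.037
square top 0.005 [0.6531 0.0156 1.0297] 0.059
square side 0 [0.6576 0.0159 1.0054] 0.043
square side 0.005 [0.6559 0.0145 0.9923] 0.058
small top 0 [0.5223 0.147 ] 0.91
small top 0.005 [0.5037 0.1472] 0.909
small side 0 [0.4788 0.1017] 0.056
small side 0.005 [0.4776 0.0999] 0.068
```

View pics/side9.png

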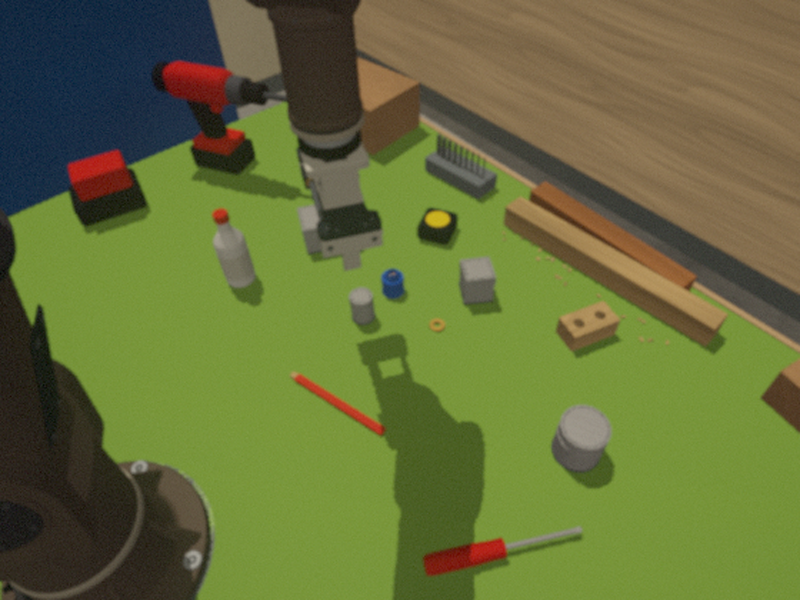

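The small, square and round tins look closed. The gripper hides the oblong tin, so I move on and take one last crop of the round and oblong tins.

```bash
python3 -m pendant '{"slide":[[0,-0.08,0],[0,-0.12,0],[0,-0.12,0],[0,-0.12,0],[0,-0.12,0],[0,-0.08,0],[0,0,0],[0,0,0],[0,0,0]],"dr":[[0,0,0],[0,0,0],[0,0,0],[0,0,0],[0,0,0],[0,0,0],[0,0,0],[0,0,0],[0,0,0]],"claw":[1,1,1,1,1,1,1,1,1]}'
python3 - <<'E'
from h import *
I={n:arm.get_image(n)[:,:,::-1].copy() for n in("top","side")}
for k,x0 in dict(oblong=[.5485,.301,2.72],round=[.550,-.287],small=[.477,.102]).items():
  a,b,c,H=SH[k][:4]
  for n in I:
    for dz in(-.003,0,.003,.006):
      f=lambda p:[np.vstack([outline(a,b,c,*p[:2],p[2] if len(p)>2 else 0,z) for z in(0,H+.018+dz)])]
      p,q=fit({n:I[n]},f,x0);print(k,n,dz,p.round(4),round(q,3))
cr=lambda n,u,v,h=28:cv2.resize(I[n][v-h:v+h,u-h:u+h],(390,390),interpolation=cv2.INTER_CUBIC)
s0=cv2.imread("pics/side9.png")
cv2.imwrite("pics/ga.png",cv2.resize(np.vstack([np.hstack([cr("side",230,152),cr("side",406,303)]),np.hstack([cr("top",128,197),cr("top",402,197)])]),(600,600)))
E
```

```text
clock: 31.25
position: [0.3704, -0.0914, 0.1906]
ee_rot: [0.657, 3.071, 0.001]
force: [-0.4, 1.3, -1.0]
width: 1.001
gripper_force: 0.0
oblong top -0.003 [0.5476 0.3021 2.7265] 0.029
oblong top 0 [0.5471 0.3017 2.7253] 0.023
oblong top 0.003 [0.5468 0.3009 2.7263] 0.028
oblong top 0.006 [0.5466 0.3002 2.7308] 0.039
oblong side -0.003 [0.5621 0.2794 3.3114] 0.516
oblong side 0 [0.5608 0.2814 3.279 ] 0.501
oblong side 0.003 [0.5586 0.2762 3.2723] 0.488
oblong side 0.006 [0.5591 0.2761 3.2786] 0.473
round top -0.003 [ 0.5498 -0.2879] 0.025
round top 0 [ 0.5494 -0.2872] 0.02
round top 0.003 [ 0.549  -0.2867] 0.027
round top 0.006 [ 0.5487 -0.286 ] 0.041
round side -0.003 [ 0.5516 -0.2878] 0.07
round side 0 [ 0.5515 -0.2876] 0.048
round side 0.003 [ 0.5508 -0.288 ] 0.03
round side 0.006 [ 0.5498 -0.2885] 0.034
small top -0.003 [0.4761 0.1026] 0.09
small top 0 [0.4757 0.1021] 0.108
small top 0.003 [0.4756 0.102 ] 0.117
small top 0.006 [0.475  0.1015] 0.133
small side -0.003 [0.4764 0.0318] 0.856
small side 0 [0.4701 0.0388] 0.85
small side 0.003 [0.4826 0.0306] 0.847
small side 0.006 [0.48   0.0329] 0.841
```

View pics/ga.png

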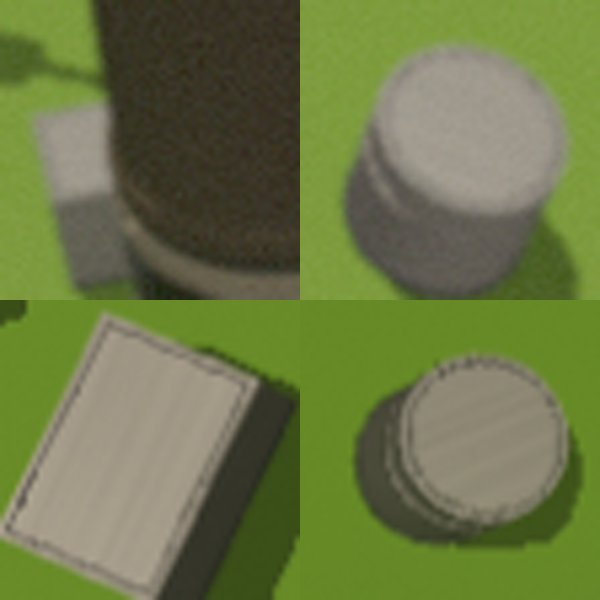

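The round lid shows a bright sliver of shoulder on its left, so I fit lid and tin separately.

Run:
```python
from h import *
I={n:arm.get_image(n)[:,:,::-1].copy() for n in("top","side")}
cy=lambda x,y,z,h:np.vstack([outline(.066,.066,1,x,y,0,q) for q in(z,z+h)])
print("exp px",proj("top",[[.5487,-.2869,.064]]),"meas 407.9 194.4")
for dz in(0,.003,.006,.009,.011):
  for n,(tx,ty) in dict(top=(.5487,-.2869),side=(.5518,-.2876)).items():
    f=lambda p:[cy(p[0],p[1],.046+dz,.018),cy(tx,ty,0,.046)]
    p,q=fit({n:I[n]},f,[tx,ty],step=.003)
    f4=lambda p:[cy(p[0],p[1],.046+dz,.018),cy(tx+p[2]/50,ty+p[3]/50,0,.046)]
    p4,q4=fit({n:I[n]},f4,[tx,ty,0,0],step=.003); p4[2:]/=50
    print(dz,n,"lid-tin",(p-[tx,ty]).round(4),round(q,3)," tin free: lid",(p4[:2]-[tx,ty]).round(4),"tin",p4[2:].round(4),round(q4,3))
```

```text
exp px [[407.81885553 194.62120526]] meas 407.9 194.4
0 top lid-tin [ 0.0008 -0.0002] 0.023  tin free: lid [ 0.0008 -0.0001] tin [ 0.0003 -0.0005] 0.02
0 side lid-tin [ 0.0016 -0.0002] 0.038  tin free: lid [ 0.0019 -0.0002] tin [-0.0013 -0.0004] 0.029
0.003 top lid-tin [0.0002 0.0009] 0.023  tin free: lid [0.0002 0.0007] tin [ 0.0003 -0.0007] 0.02
0.003 side lid-tin [-0.0003 -0.001 ] 0.036  tin free: lid [-0.0001 -0.0008] tin [-0.0014 -0.0005] 0.028
0.006 top lid-tin [-0.0004  0.0019] 0.023  tin free: lid [-0.0002  0.002 ] tin [ 0.0004 -0.0006] 0.02
0.006 side lid-tin [-0.0021 -0.0014] 0.035  tin free: lid [-0.0022 -0.0015] tin [-0.0012 -0.0004] 0.026
0.009 top lid-tin [-0.0008  0.0029] 0.024  tin free: lid [-0.0009  0.0029] tin [ 0.0003 -0.0005] 0.02
0.009 side lid-tin [-0.0044 -0.002 ] 0.034  tin free: lid [-0.0042 -0.0021] tin [-0.0013 -0.0003] 0.025
0.011 top lid-tin [-0.0013  0.0036] 0.024  tin free: lid [-0.0012  0.0036] tin [ 0.0003 -0.0005] 0.021
0.011 side lid-tin [-0.0056 -0.0027] 0.033  tin free: lid [-0.0057 -0.0027] tin [-0.0011 -0.0005] 0.025
```

Both views agree best with the lid home (dz≈0, 1–2 mm off centre). To be sure it is level, I tap it from above with closed fingers at two opposite edges and read the height.

```bash
python3 plan.py .5361 -.274 .09
```

```text
t 31.45 pos [ 0.37   -0.0918  0.1905] yaw 1.149 q7 1.08 F [ 0.9 -0.  -0.9] w 91.9 gf 0.0
turn(total units) [ 0. -0.  0.] slide after (units) [-0.754 -0.327  0.335]
```

```bash
python3 -m pendant '{"slide":[[-0.08,-0.03,0],[-0.12,-0.05,0],[-0.12,-0.05,0],[-0.12,-0.05,0],[-0.12,-0.05,0],[-0.12,-0.05,0.06],[-0.074,-0.047,0.08],[0,0,0.08],[0,0,0],[0,0,0]],"dr":[[0,0,0],[0,0,0],[0,0,0],[0,0,0],[0,0,0],[0,0,0],[0,0,0],[0,0,0],[0,0,0],[0,0,0]],"claw":[0,0,0,0,0,0,0,0,0,0]}' 10; python3 plan.py .5361 -.274 .066
```

```text
clock: 32.45
position: [0.5355, -0.274, 0.1246]
ee_rot: [-0.659, -3.071, -0.001]
force: [0.4, 0.6, 0.7]
width: 0.18
gripper_force: 0.0
t 32.45 pos [ 0.5355 -0.274   0.1246] yaw 1.148 q7 1.14 F [0.4 0.6 0.7] w 16.5 gf 0.0
turn(total units) [ 0.01 -0.01  0.  ] slide after (units) [-0.002  0.001  0.195]
```

```bash
python3 -m pendant '{"slide":[[0,0,0.06],[0,0,0.06],[0,0,0.04],[0,0,0.02],[0,0,0.009],[0,0,0],[0,0,0]],"dr":[[0,0,0],[0,0,0],[0,0,0],[0,0,0],[0,0,0],[0,0,0],[0,0,0]],"claw":[0,0,0,0,0,0,0]}'; python3 -m pendant '{"slide":[[0,0,0.004],[0,0,0.004],[0,0,0.003],[0,0,0],[0,0,0]],"dr":[[0,0,0],[0,0,0],[0,0,0],[0,0,0],[0,0,0]],"claw":[0,0,0,0,0]}'
```

```text
clock: 33.15
position: [0.5359, -0.2752, 0.0685]
ee_rot: [0.661, 3.07, -0.0]
force: [0.2, 0.1, -0.8]
width: 0.003
gripper_force: 0.0
clock: 33.65
position: [0.5355, -0.2752, 0.0645]
ee_rot: [-0.661, -3.071, 0.0]
force: [0.1, 0.2, -0.5]
width: 0.007
gripper_force: 0.0
```

```bash
python3 -m pendant '{"slide":[[0,0,0.004],[0,0,0.003],[0,0,0],[0,0,0]],"dr":[[0,0,0],[0,0,0],[0,0,0],[0,0,0]],"claw":[0,0,0,0]}';python3 -m pendant '{"slide":[[0,0,-0.05],[0,0,0],[0,0,0]],"dr":[[0,0,0],[0,0,0],[0,0,0]],"claw":[0,0,0]}';python3 plan.py .5650 -.300 .066
```

```text
clock: 34.05
position: [0.5356, -0.2751, 0.0642]
ee_rot: [0.661, 3.071, -0.002]
force: [-6.3, 1.5, 20.0]
width: 0.007
gripper_force: 10.0
clock: 34.35
position: [0.5358, -0.2753, 0.0777]
ee_rot: [0.661, 3.07, -0.0]
force: [-0.1, 0.3, -1.1]
width: 0.006
gripper_force: 0.0
t 34.35 pos [ 0.5358 -0.2753  0.0777] yaw 1.147 q7 1.1 F [-0.1  0.3 -1.1] w 0.6 gf 0.0
turn(total units) [-0.    0.01  0.  ] slide after (units) [-0.123 -0.035  0.039]
```

That edge is at .0642, against .064 expected. Now the opposite edge.

```bash
python3 -m pendant '{"slide":[[-0.06,-0.015,0],[-0.063,-0.02,0],[0,0,0],[0,0,0.02],[0,0,0.019],[0,0,0],[0,0,0]],"dr":[[0,0,0],[0,0,0],[0,0,0],[0,0,0],[0,0,0],[0,0,0],[0,0,0]],"claw":[0,0,0,0,0,0,0]}';python3 -m pendant '{"slide":[[0,0,0.004],[0,0,0.003],[0,0,0.002],[0,0,0],[0,0,0]],"dr":[[0,0,0],[0,0,0],[0,0,0],[0,0,0],[0,0,0]],"claw":[0,0,0,0,0]}'
```

```text
clock: 35.05
position: [0.5641, -0.2993, 0.0652]
ee_rot: [-0.66, -3.07, -0.0]
force: [0.0, -0.8, 0.0]
width: 0.012
gripper_force: 0.0
clock: 35.55
position: [0.5648, -0.2998, 0.0643]
ee_rot: [0.661, 3.071, -0.001]
force: [-4.8, 0.7, 13.1]
width: 0.006
gripper_force: 6.5
```

Both edges are at .064, so the round lid is level and home. I retreat and hand in.

```bash
python3 -m pendant '{"slide":[[0,0,-0.05],[0,0,-0.1],[0,0,-0.12],[0,0,-0.12],[0,0,-0.05],[0,0,0],[0,0,0],[0,0,0]],"dr":[[0,0,0],[0,0,0],[0,0,0],[0,0,0],[0,0,0],[0,0,0],[0,0,0],[0,0,0]],"claw":[0.3,0.3,0.3,0.3,0.3,0.3,0.3,0.3]}'; python3 -c "
from cell import arm
print(arm.sign_off())"
```

```text
clock: 36.35
position: [0.5638, -0.2998, 0.1934]
ee_rot: [-0.66, -3.069, -0.0]
force: [-0.5, 0.6, -0.3]
width: 0.299
gripper_force: 0.0
the job is handed in; nothing more can be done
None
```

All four lids are on their own tins and the job is handed in at about 36 s of the 112 s; no pass or fail was returned, but the camera fits show each lid centred and at shoulder height, and the round lid's level was also confirmed by touch.

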